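# Press the canister's seal plate home with the tamper

## Task

The sprung seal plate inside the open glass canister is standing high and askew: take the tamper from its wooden dish and press the plate squarely down with it until it bottoms out fully home and level. Lean on it there with about 20 N (two kilos) for a good second, never with more than 30 N, then stand the tamper back upright in its dish and let go. Press with the tamper only, and leave everything else where it is.

Things in the scene. Friction and masses are not known exactly. Their poses are not given: they have to be found in the camera images.
- canister: open glass canister fixed to the worktop, 88 mm outside, 80 mm bore, rim 100 mm above the worktop. Origin: centre of its underside; z up.
- plate: flat steel seal plate in the canister, 75 mm across, 6 mm thick. Origin: centre of its top face; z: that face's normal, up when level. Top face 75 mm above the canister's underside when fully up, 49 to 63 mm when home. It tips about its centre, up to 0.2 rad any way (0.07 N m of friction), lies flat against a flat face that presses it, and keeps the tilt it is left at.
- follower (a joint): how far the plate is pressed down, in m, from 0 (fully up). A rigid stop under it ends the travel somewhere between 0.012 and 0.026: it is set differently each time and must be felt. A light spring (200 N/m) and seal friction (7.5 N) resist: 8 N to start it, up to 12.7 N just before the stop, so a push over 15 N that no longer moves it is on the stop. Friction holds it where it is left.
- tamper: the tamper: flat steel disc 66 mm across and 18 mm thick, thin neck (18 mm), then a straight round wooden handle 29 mm across from 50 to 116 mm above the disc's flat underside; 0.2 to 0.45 kg. Origin: centre of the flat underside; z up along the handle.
- dish: shallow round wooden dish fixed to the worktop in which the tamper stands: 92 mm outside, 82 mm inside, rim 10 mm high, its floor 4 mm above the worktop. Origin: centre of its underside.
- full_canister: a closed glass canister of the same size as the task's, 88 mm across and 107 mm tall, with a wooden lid: a bystander, origin at its underside
- mug: white mug, 76 mm across, 85 mm tall, a bystander, origin at its underside
- salt_mill: white mill, 52 mm across, 135 mm tall, a bystander, origin at its underside
- pepper_mill: dark mill, 52 mm across, 135 mm tall, a bystander, origin at its underside
- muddler: round wooden stick 26 mm thick, about 170 mm long, lying, a bystander
- spoon: spoon lying flat, a bystander
- tumbler: steel cup 72 mm across, 90 mm tall, a bystander, origin at its underside
- remote: black remote control 40 x 120 x 14 mm on a round stone coaster, a bystander

How it is judged (in metres and radians):
On the way, in this order (a step that is already met when the one before it is completed fails the run):
1. the tamper is lifted clear of its dish (z of tamper in the frame of dish above 0.03 m and contact force between the fingers and tamper above 1 N), for 0.1 s.
2. the plate is fully down and level under the tamper, pressed with at least 15 N, which only its stop can carry, for 0.7 s (value of joint follower above 0.0108 m and angle between plate's own z axis and vertical below 0.04 rad and contact force between tamper and plate above 15 N), for 0.7 s.
At the end, for the whole second after the job is handed in: The plate stays down where its stop let it go (joint follower over 10.8 mm) and level within 0.04 rad; the tamper is released and stands at rest, upright within 0.05 rad, on the floor of its dish (within 11 mm of its centre, underside less than 7 mm above the dish's underside) (value of joint follower above 0.0108 m and angle between plate's own z axis and vertical below 0.04 rad and horizontal distance between tamper and dish below 0.011 m and z of tamper in the frame of dish below 0.007 m and angle between tamper's own z axis and vertical below 0.05 rad and linear speed of tamper below 0.02 m/s); the robot touches nothing.
It fails at once if the tamper presses the plate with more than 33 N (contact force between tamper and plate above 33 N).
It fails at once if the plate is pushed by the gripper or arm instead of the tamper (contact force between any of the fingers, the arm and plate above 1 N).
It fails at once if a bystander is moved by more than 30 mm (distance of any of full_canister, mug, salt_mill, pepper_mill, muddler, spoon, tumbler, remote from where it was at the start of the episode above 0.03 m).
It also fails if it takes over 64 s, if anything falls off the work surface, if the arm or the gripper's body presses on something with over 40 N, if the wrist force passes 120 N, or if a joint passes its speed limit or range.

## Robot

A 6-joint arm with a two-finger parallel gripper is mounted at the origin on the work surface. World frame = base frame: x ahead of the robot, y to its left, z up, the work surface at z = 0. Lengths are in mm, angles in degrees, forces in N, time in s.
With the tool pointing down it reaches from about 300 to 850 mm from the base axis. Payload 4.2 kg.
Tool frame: the origin (TCP) lies midway between the tips of the shut fingers; the grasp point (between the pads) lies 19 mm behind it; z points along the fingers, y is the line along which they close (so a half turn about z gives the same grasp; the last joint's range is limited). The gripper opens to 91 mm and grips with 3 to 60 N. Pads are 32 mm wide; open, the fingers measure 118 mm over their backs; the gripper's body (76 mm by 178 mm) begins 60 mm behind the grasp point.
Start: joints at [-65.203, 18.312, 89.639, -0, 72.044, -1.146], TCP at [251.559, -517.07, 213.976] pointing down, gripper open.
Joint ranges: [-177.97, 177.97], [-48.28, 115.42], [12.27, 149.76], [-77.06, 257.06], [2.81, 150.46], [-146.56, 146.56]. Speed limits (degrees/s): [147.25, 147.25, 180, 180, 180, 180].

## Interface

Orientations are given as [roll, pitch, yaw] about the fixed x, y, z axes, in that order (R = Rz(yaw) Ry(pitch) Rx(roll)).
In Python, from workcell import env gives the robot as it stands.
- The arm moves only by the shell command python3 drive.py 'ROWS' [OPENING] [FORCE]. ROWS is rows parted by semicolons, their numbers by spaces, 1 to 8 of them, each of 6 numbers: dx, dy, dz in mm, then a rotation vector rx, ry, rz in degrees; each row shifts and turns the commanded pose from where the row before left it, along the tool's axes as they then stand; what a row does not reach is not made up. A row lasts 1/10 s, in which the tool goes at most 50 mm and 8.59 degrees, less where a joint would pass 70% of its speed; a pose out of reach is approached as far as the arm can. OPENING is the finger opening in mm, set as the command begins (- or left out keeps the last). The fingers move at their own pace and stop on an object; FORCE is the grip in N (left out, the last holds). Time passes only in rows, so rows that do not move let the fingers close. It prints the time, the measured TCP pose, the force, the opening and the grip force at its end.
- env.state(): the state, without advancing time (a new reading comes with each control period).
- env.grab_frame(name): name is "side" or "top"; returns the picture (384x512x3 uint8, blue, green, red); there is no depth.
- env.camera_model(name): a dict with "fx", "fy", "cx", "cy" (pixels), "T" (4x4, takes a point from camera to world coordinates). Camera axes: x right, y up, looking along -z (the intrinsics and any distortion apply to the point x, -y, -z); pixel columns grow to the right and rows downward; lengths in mm; the calibration is good to about 2 mm. A picture is of the moment at which its call begins. camera_model takes no time and is no camera call.
- env.job_done(): hands the job in; it is judged then, once.
The state is a dict: "time_s": time; "qpos": joint angles; "qvel": joint speeds; "effort": joint torques, N m; "ee_pos": TCP position; "ee_rot": TCP orientation; "force": force on the tool from outside, world axes, zero at the start; "torque": the same for the moment, N m; "gripper_width": finger opening in mm; "gripper_force": force on a finger pad.
Only numpy, scipy, OpenCV 4.12 (cv2) and the standard library are available. Lean on these libraries where they do the work, as an engineer would, in place of code of your own. Each camera call takes 0.05 s, during which the arm holds its last target. There are 200 camera calls.

## Working session

There is one attempt and no reset: what is moved stays moved. The work goes in short steps, Python scripts to look and compute and a shell command to move; the robot and the scene stay as the last step left them, time stands still between calls to the robot, and variables do not carry over. Pictures are saved under pics/ and viewed, at most 11 in all, crops included, and the job is handed in when it is done.

```bash
mkdir -p pics; ls
python3 - <<'E'
from workcell import env
import cv2,numpy as np
for n in("side","top"):
    cv2.imwrite(f"pics/{n}0.png",env.grab_frame(n)); m=env.camera_model(n)
    print(n,{k:(np.round(v,3).tolist() if k=="T" else v) for k,v in m.items()})
s=env.state();print(s)
E
```

```text
drive.py
pics
workcell.py
side {'fx': 358.54732487719133, 'fy': 358.54732487719133, 'cx': 254.04204566099943, 'cy': 183.1575436181408, 'T': [[-0.887, 0.271, -0.374, 126.306], [-0.462, -0.503, 0.73, 824.734], [0.01, 0.821, 0.571, 688.102], [0.0, 0.0, 0.0, 1.0]]}
top {'fx': 471.20056533898446, 'fy': 471.20056533898446, 'cx': 254.23424680249457, 'cy': 187.37837433604312, 'T': [[0.099, 0.972, -0.214, 268.766], [-0.995, 0.097, -0.018, 8.275], [0.003, 0.215, 0.977, 1471.816], [0.0, 0.0, 0.0, 1.0]]}
{'time_s': 0.1, 'qpos': array([-6.52024410e+01,  1.83479496e+01,  8.96985438e+01, -3.81101807e-04,
        7.20430261e+01, -1.14463953e+00]), 'qvel': array([-0.09092594, -0.03724853, -0.11499311,  0.05374909,  0.10396637,
        0.05780316]), 'effort': array([-2.82931012e-05, -4.13331878e+01, -2.32508916e+01,  7.29007716e-02,
        4.21353348e-02, -4.72444970e-05]), 'ee_pos': array([ 251.3679231 , -516.65671938,  213.2105414 ]), 'ee_rot': array([-1.79910491e+02, -1.42599515e-03,  2.59423152e+01]), 'force': array([0.19514996, 0.60774028, 0.93234941]), 'torque': array([-0.07686041,  0.00536151, -0.0157727 ]), 'gripper_force': 0.0, 'gripper_width': 91.44635699007577}
```

View pics/side0.png

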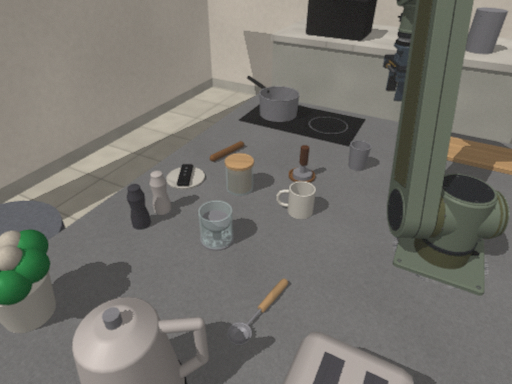

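View pics/top0.png

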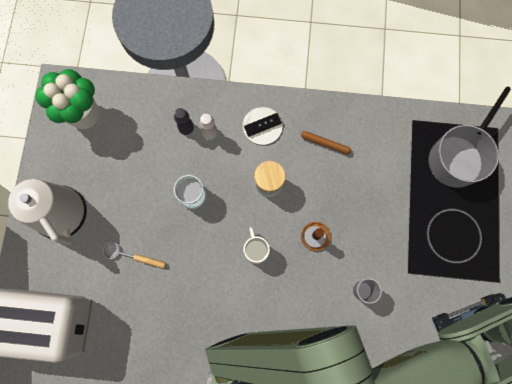

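The top view shows the tamper in its dish at (316,236), the open canister at (189,191), the full canister at (269,176) and the mug at (257,249). The side view shows the dish at (303,175) and the canister at (216,225). I'll zoom in next.

```bash
cat > h.py <<'E'
import numpy as np, cv2
from workcell import env
def ray(n,u,v):
    m=env.camera_model(n); T=m["T"]
    d=T[:3,:3]@np.array([(u-m["cx"])/m["fx"],-(v-m["cy"])/m["fy"],-1.]); return T[:3,3],d
def onz(n,u,v,z):
    o,d=ray(n,u,v); return o+d*(z-o[2])/d[2]
def proj(n,p):
    m=env.camera_model(n); T=m["T"]; q=T[:3,:3].T@(np.asarray(p,float)-T[:3,3])
    return m["cx"]+m["fx"]*q[0]/-q[2], m["cy"]+m["fy"]*-q[1]/-q[2]
E
python3 - <<'E'
import cv2,numpy as np
t=cv2.imread("pics/top0.png");s=cv2.imread("pics/side0.png")
def c(i,u,v,w=33,h=25): return cv2.resize(i[v-h:v+h,u-w:u+w],(400,300),interpolation=cv2.INTER_CUBIC)
cv2.imwrite("pics/z0.png",np.vstack([np.hstack([c(t,316,236),c(t,189,191)]),np.hstack([c(s,303,165),c(s,216,225)])]))
E
```

```text
(no output)
```

View pics/z0.png

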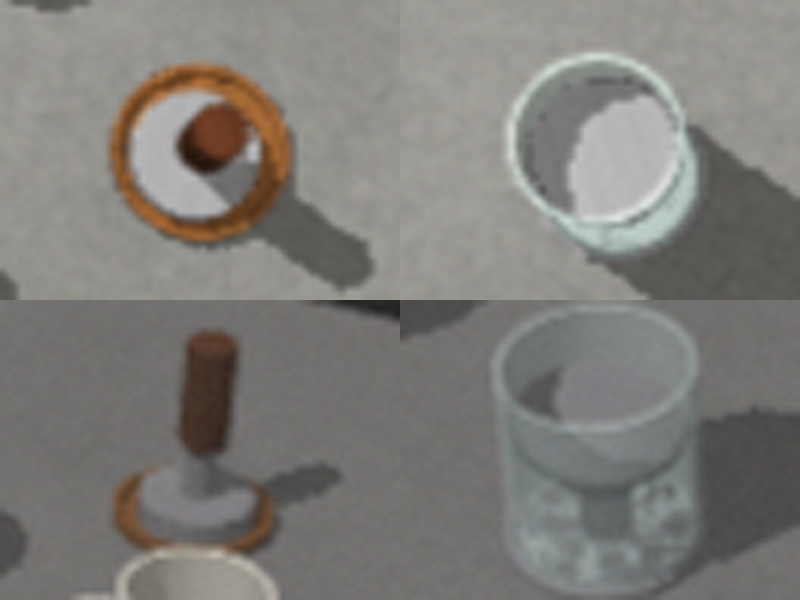

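Run:
```python
from h import *
t=cv2.imread("pics/top0.png");s=cv2.imread("pics/side0.png")
def px(u0,v0,x,y): return u0+(x+.5)/6.06-.5, v0+(y+.5)/6-.5
def tri(a,b):
    o1,d1=ray("top",*a);o2,d2=ray("side",*b);d1/=np.linalg.norm(d1);d2/=np.linalg.norm(d2)
    k=np.linalg.lstsq(np.c_[d1,-d2],o2-o1,rcond=None)[0];p,q=o1+k[0]*d1,o2+k[1]*d2
    return ((p+q)/2).round(1),np.linalg.norm(p-q).round(1)
h=cv2.cvtColor(t,cv2.COLOR_BGR2HSV)
m=((h[...,1]>110)&(h[...,2]>60)).astype(np.uint8); m[:211]=0;m[262:]=0;m[:,:283]=0;m[:,349:]=0
c=max(cv2.findContours(m,0,1)[0],key=cv2.contourArea); e=cv2.fitEllipse(c)
print("dish",e,onz("top",*e[0],9).round(1))
sd=px(270,140,194,508-300); print("dish side",onz("side",*sd,9).round(1))
ht=px(283,211,221,131);hs=px(270,140,212,43)
print("handle",onz("top",*ht,120).round(1),onz("side",*hs,120).round(1),tri(ht,hs))
ct=px(156,166,197,139.5);cs=px(183,200,194.5,69)
print("can",onz("top",*ct,100).round(1),onz("side",*cs,100).round(1),tri(ct,cs))
# disc top (grey) in top view
print("disc",onz("top",*px(283,211,195,155),22).round(1))
for n,uv,z in(("full",(269.5,177),107),("mug",(257,250),85),("tumb",(369,291),90),("pep",(181,115),135),("salt",(206,119),135)): print(n,onz("top",*uv,z).round())
```

```text
dish ((315.6243591308594, 235.92250061035156), (27.794544219970703, 28.762292861938477), 131.61488342285156) [ 454.2 -170.2    9. ]
dish side [ 452.1 -169.3    9. ]
handle [ 451.2 -165.8  120. ] [ 449.9 -164.1  120. ] (array([ 451. , -166. ,  118.9]), np.float64(0.8))
can [545.1 228.8 100. ] [543.  232.6 100. ] (array([545.6, 229.3,  96.7]), np.float64(0.5))
disc [ 450.8 -166.1   22. ]
full [604.  -9. 107.]
mug [386.   7.  85.]
tumb [ 301. -324.   90.]
pep [761. 274. 135.]
salt [756. 197. 135.]
```

The side and top views agree: the tamper is at about (451,-166), the dish at (453.5,-170) and the canister at (545,230). I'll move above the tamper.

```bash
python3 drive.py '41 -28 0 0 0 0;41 -28 0 0 0 0;41 -28 0 0 0 0;41 -28 0 0 0 0;41 -28 0 0 0 0;41 -28 0 0 0 0;41 -28 0 0 0 0;41 -28 0 0 0 0' 91; python3 drive.py '4.9 -4.4 0 0 0 0;0 0 30 0 0 0;0 0 0 0 0 0;0 0 0 0 0 0'
```

```text
time_s: 0.9
ee_pos: [448.9, -170.2, 213.8]
ee_rot: [-180.0, 0.0, 25.9]
force: [1.0, -0.9, -0.4]
gripper_width: 90.9
gripper_force: 0.0
time_s: 1.3
ee_pos: [450.3, -166.5, 183.8]
ee_rot: [-179.9, 0.1, 25.9]
force: [-0.3, 0.7, 0.3]
gripper_width: 90.8
gripper_force: 0.0
```

```bash
python3 drive.py '0 0 35 0 0 0;0 0 35 0 0 0;0 0 20 0 0 0;0 0 14 0 0 0;0 0 0 0 0 0;0 0 0 0 0 0'
python3 - <<'E'
from h import *
s=env.grab_frame("side");t=env.grab_frame("top")
def c(i,u,v,w=40,h=60): return cv2.resize(i[v-h:v+h,u-w:u+w],(400,600),interpolation=cv2.INTER_CUBIC)
cv2.imwrite("pics/g1.png",np.hstack([c(s,303,150),c(t,316,236)]))
E
```

```text
time_s: 1.9
ee_pos: [451.6, -167.0, 81.0]
ee_rot: [179.9, -0.1, 25.9]
force: [0.5, 0.5, 0.7]
gripper_width: 91.2
gripper_force: 0.0
```

View pics/g1.png

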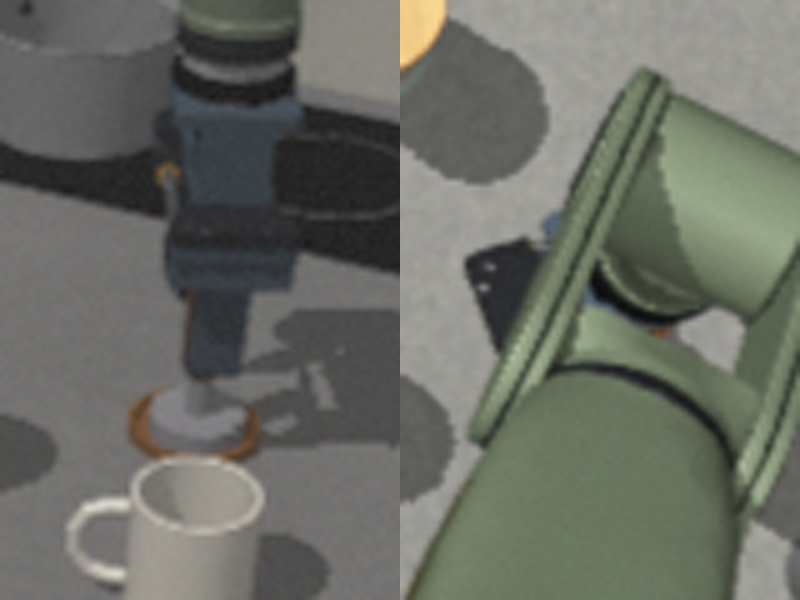

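The side view shows the near finger in front of the handle, with the tamper still standing. The top view is blocked by the arm. I'll close on the handle.

```bash
python3 drive.py '0 0 0 0 0 0;0 0 0 0 0 0;0 0 0 0 0 0;0 0 0 0 0 0;0 0 0 0 0 0;0 0 0 0 0 0;0 0 0 0 0 0;0 0 0 0 0 0' 20 60;python3 drive.py '0 0 0 0 0 0;0 0 0 0 0 0;0 0 0 0 0 0;0 0 0 0 0 0'
```

```text
time_s: 2.8
ee_pos: [451.0, -166.1, 79.9]
ee_rot: [180.0, 0.0, 25.9]
force: [-0.4, 0.6, -0.7]
gripper_width: 29.8
gripper_force: 0.0
time_s: 3.2
ee_pos: [451.0, -166.1, 79.9]
ee_rot: [180.0, -0.0, 25.9]
force: [0.5, 0.1, -1.2]
gripper_width: 28.3
gripper_force: 60.0
```

```bash
python3 drive.py '0 0 -5 0 0 0;0 0 -15 0 0 0;0 0 -30 0 0 0;0 0 -30 0 0 0;0 0 -30 0 0 0;0 0 -20 0 0 0;0 0 0 0 0 0;0 0 0 0 0 0'
python3 - <<'E'
from h import *
s=env.grab_frame("side");t=env.grab_frame("top")
def c(i,u,v,w=40,h=60): return cv2.resize(i[v-h:v+h,u-w:u+w],(400,600),interpolation=cv2.INTER_CUBIC)
cv2.imwrite("pics/g2.png",np.hstack([c(s,303,130),c(t,316,236)])); print(env.state()["force"])
E
```

```text
time_s: 4.0
ee_pos: [450.2, -165.7, 209.2]
ee_rot: [-179.9, 0.1, 25.9]
force: [0.5, 0.0, -4.6]
gripper_width: 28.4
gripper_force: 60.0
[-0.21861219  0.16980701 -4.04773325]
```

View pics/g2.png

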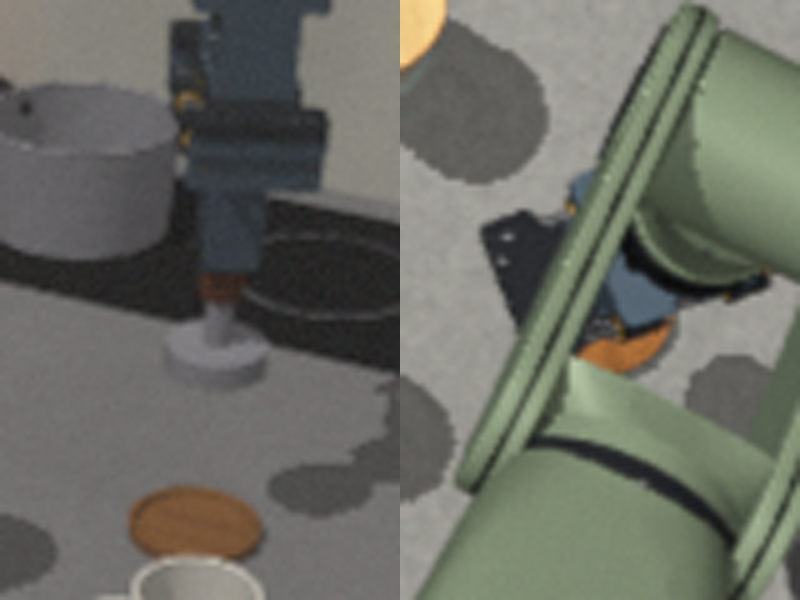

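The tamper is lifted and upright, with the disc at (215,349) in the crop. The empty dish is visible at (195,523). I'll compute the disc's offset from the TCP and the dish's position.

Run:
```python
from h import *
P=lambda x,y:(263+(x+.5)/5-.5,70+(y+.5)/5-.5)
print("disc",onz("side",*P(215.5,349),151.5).round(1),"dish",onz("side",*P(195.5,522),10).round(1))
y=np.radians(25.94);d=np.array([545,230.])-[450.4,-165.9]
print(d,d[0]*np.cos(y)+d[1]*np.sin(y),d[0]*np.sin(y)-d[1]*np.cos(y))
```

```text
disc [ 446.1 -156.3  151.5] dish [ 451.9 -169.5   10. ]
[ 94.6 395.9] 258.24771227331644 -314.6332612830347
```

```bash
python3 drive.py '10 -12 0 0 0 0;20 -24.4 0 0 0 0;20 -24.4 0 0 0 0;20 -24.4 0 0 0 0;20 -24.4 0 0 0 0;20 -24.4 0 0 0 0;20 -24.4 0 0 0 0;20 -24.4 0 0 0 0'; python3 drive.py '20 -24.4 0 0 0 0;20 -24.4 0 0 0 0;20 -24.4 0 0 0 0;20 -24.4 0 0 0 0;18 -22 0 0 0 0;10 -12.2 0 0 0 0;0 0 0 0 0 0;0 0 0 0 0 0'
python3 - <<'E'
from h import *
s=env.grab_frame("side");t=env.grab_frame("top")
def c(i,u,v,w=40,h=60): return cv2.resize(i[v-h:v+h,u-w:u+w],(400,600),interpolation=cv2.INTER_CUBIC)
cv2.imwrite("pics/g3.png",np.hstack([c(s,216,195),c(t,189,191)])); print(env.state()["ee_pos"],env.state()["ee_rot"],env.state()["qpos"])
E
```

```text
time_s: 4.9
ee_pos: [505.1, 65.1, 208.1]
ee_rot: [-179.9, 0.2, 25.9]
force: [-0.1, 0.5, -4.2]
gripper_width: 28.3
gripper_force: 60.0
time_s: 5.7
ee_pos: [544.7, 228.8, 208.8]
ee_rot: [179.9, 0.2, 26.0]
force: [-0.8, -0.3, -4.3]
gripper_width: 28.2
gripper_force: 60.0
[544.90842641 228.37901729 209.51147872] [1.79962758e+02 9.45315488e-02 2.58918124e+01] [ 2.16490612e+01  1.99484623e+01  8.78442356e+01 -4.63267682e-02
  7.22988247e+01  8.57713391e+01]
```

View pics/g3.png

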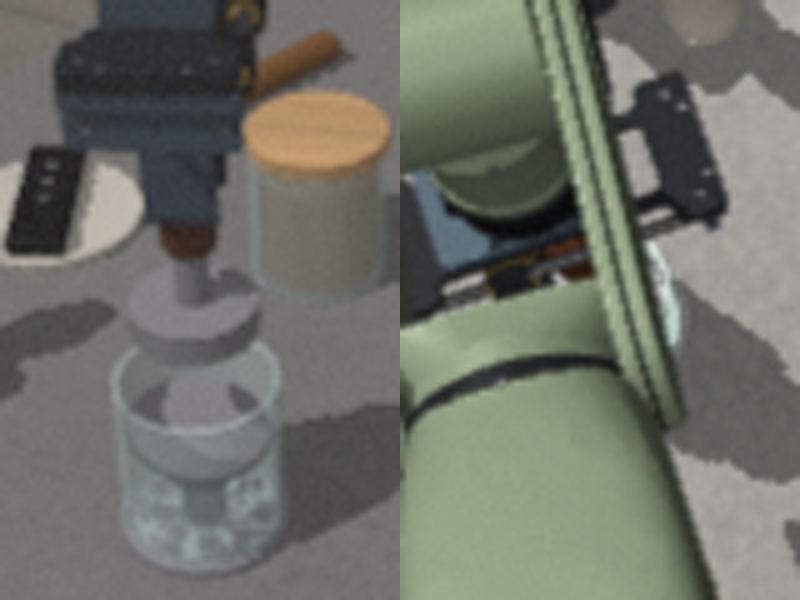

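The side view shows the disc centred near (194,297) above the canister rim at (196,388). The top view is blocked again. I'll compare those pixels with the expected projections.

Run:
```python
from h import *
i=cv2.imread("pics/g3.png")
P=lambda x,y:(176+(x+.5)/5-.5,135+(y+.5)/5-.5)
C=lambda p:[round(v,1) for v in ((proj("side",p)[0]+.5-176)*5-.5,(proj("side",p)[1]+.5-135)*5-.5)]
print("expected topface",C((544.9,228.4,151)),"bottom",C((544.9,228.4,133)),"rim",C((545,230,100)),"neck top",C((544.9,228.4,183)))
a=np.linspace(0,2*np.pi,73)
def ext(c,r): 
    q=np.array([C((c[0]+r*np.cos(t),c[1]+r*np.sin(t),c[2])) for t in a]); return q.min(0),q.max(0)
print("disc top",ext((544.9,228.4,151),33));print("disc bot",ext((544.9,228.4,133),33));print("rim",ext((545,230,100),44));print("base",ext((545,230,0),44))
```

```text
expected topface [np.float64(191.3), np.float64(297.6)] bottom [np.float64(193.2), np.float64(326.1)] rim [np.float64(194.8), np.float64(378.4)] neck top [np.float64(187.7), np.float64(245.3)]
disc top (array([124.9, 259.6]), array([257.2, 338.1]))
disc bot (array([127.6, 287.7]), array([258.4, 367. ]))
rim (array([108.9, 326.6]), array([280. , 434.5]))
base (array([123.6, 466.1]), array([284.7, 578.1]))
```

The tamper is aligned to within about 2 mm. I'll descend to just above the plate.

```bash
python3 drive.py '0 0 10 0 0 0;0 0 15 0 0 0;0 0 10 0 0 0;0 0 5 0 0 0;0 0 4 0 0 0;0 0 0 0 0 0;0 0 0 0 0 0'; python3 drive.py '0 0 1 0 0 0;0 0 1 0 0 0;0 0 1 0 0 0;0 0 1 0 0 0;0 0 0 0 0 0'; python3 drive.py '0 0 1 0 0 0;0 0 1 0 0 0;0 0 1 0 0 0;0 0 1 0 0 0;0 0 0 0 0 0'
```

```text
time_s: 6.5
ee_pos: [545.7, 229.8, 166.3]
ee_rot: [180.0, -0.0, 25.9]
force: [-0.1, -0.0, -4.1]
gripper_width: 28.2
gripper_force: 60.0
time_s: 7.0
ee_pos: [545.2, 229.7, 161.7]
ee_rot: [180.0, 0.0, 25.9]
force: [0.5, -0.2, -4.4]
gripper_width: 28.2
gripper_force: 60.0
time_s: 7.5
ee_pos: [545.3, 229.7, 157.7]
ee_rot: [180.0, 0.0, 25.9]
force: [-0.7, -0.6, -4.4]
gripper_width: 27.8
gripper_force: 60.0
```

```bash
for i in 1; do python3 drive.py '0 0 1 0 0 0;0 0 1 0 0 0;0 0 1 0 0 0;0 0 0 0 0 0'; done; python3 drive.py '0 0 1 0 0 0;0 0 1 0 0 0;0 0 1 0 0 0;0 0 0 0 0 0'; python3 drive.py '0 0 1 0 0 0;0 0 1 0 0 0;0 0 0 0 0 0';python3 drive.py '0 0 1 0 0 0;0 0 1 0 0 0;0 0 0 0 0 0'
```

```text
time_s: 7.9
ee_pos: [545.2, 229.7, 154.7]
ee_rot: [180.0, 0.0, 25.9]
force: [-0.8, -0.1, -3.9]
gripper_width: 28.5
gripper_force: 60.0
time_s: 8.3
ee_pos: [545.2, 229.7, 151.7]
ee_rot: [180.0, 0.0, 25.9]
force: [-0.8, 0.3, -4.4]
gripper_width: 28.2
gripper_force: 60.0
time_s: 8.6
ee_pos: [545.2, 229.7, 149.8]
ee_rot: [180.0, 0.0, 25.9]
force: [-0.2, -0.7, -3.5]
gripper_width: 28.3
gripper_force: 60.0
time_s: 8.9
ee_pos: [545.5, 229.8, 148.1]
ee_rot: [180.0, -0.0, 25.9]
force: [0.3, -0.5, -2.3]
gripper_width: 28.3
gripper_force: 60.0
```

```bash
python3 drive.py '0 0 1 0 0 0;0 0 1 0 0 0;0 0 0 0 0 0'; python3 drive.py '0 0 1 0 0 0;0 0 1 0 0 0;0 0 0 0 0 0'; python3 drive.py '0 0 1 0 0 0;0 0 1 0 0 0;0 0 0 0 0 0'; python3 drive.py '0 0 1 0 0 0;0 0 0 0 0 0'
```

```text
time_s: 9.2
ee_pos: [545.6, 229.8, 146.1]
ee_rot: [180.0, -0.0, 25.9]
force: [0.2, -0.9, -2.0]
gripper_width: 28.5
gripper_force: 60.0
time_s: 9.5
ee_pos: [545.6, 229.8, 144.2]
ee_rot: [180.0, -0.0, 25.9]
force: [-0.1, -0.9, 0.9]
gripper_width: 28.2
gripper_force: 60.0
time_s: 9.8
ee_pos: [545.7, 229.8, 142.4]
ee_rot: [180.0, -0.1, 25.9]
force: [-0.2, 0.3, 3.4]
gripper_width: 28.3
gripper_force: 60.0
time_s: 10.0
ee_pos: [545.6, 229.8, 141.1]
ee_rot: [180.0, -0.0, 25.9]
force: [-0.5, -0.7, 3.6]
gripper_width: 28.4
gripper_force: 60.0
```

```bash
python3 drive.py '0 0 1 0 0 0;0 0 1 0 0 0;0 0 0 0 0 0'; python3 drive.py '0 0 1 0 0 0;0 0 1 0 0 0;0 0 0 0 0 0'; python3 drive.py '0 0 1 0 0 0;0 0 0 0 0 0'; python3 drive.py '0 0 1 0 0 0;0 0 0 0 0 0';python3 - <<'E'
from h import *
s=env.grab_frame("side")
cv2.imwrite("pics/g4.png",cv2.resize(s[135:245,171:261],(491,600),interpolation=cv2.INTER_CUBIC)); print(env.state()["torque"])
E
```

```text
time_s: 10.3
ee_pos: [545.6, 229.8, 138.9]
ee_rot: [180.0, -0.0, 25.9]
force: [0.4, -1.1, 4.4]
gripper_width: 28.0
gripper_force: 60.0
time_s: 10.6
ee_pos: [545.6, 229.8, 136.9]
ee_rot: [180.0, -0.0, 25.9]
force: [1.1, 0.0, 3.5]
gripper_width: 27.8
gripper_force: 60.0
time_s: 10.8
ee_pos: [545.6, 229.8, 136.0]
ee_rot: [180.0, -0.0, 25.9]
force: [0.9, -0.0, 4.0]
gripper_width: 28.6
gripper_force: 60.0
time_s: 11.0
ee_pos: [545.6, 229.8, 135.0]
ee_rot: [180.0, -0.0, 25.9]
force: [0.3, -0.3, 5.6]
gripper_width: 28.4
gripper_force: 60.0
[-0.15714524 -0.20316402 -0.04537751]
```

View pics/g4.png

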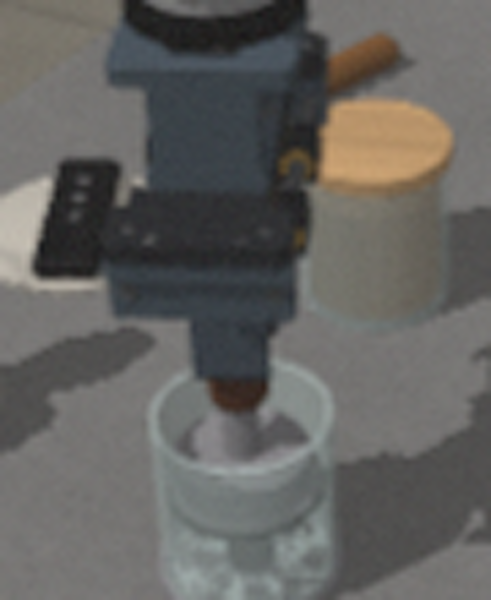

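The disc is inside the canister with the handle clear of the rim, and the force is at sliding-friction level. I'll keep pressing in small steps, with a force guard between commands.

```bash
cat > chk.py <<'E'
import sys
from workcell import env
s=env.state(); f=s["force"][2]+4.2; print(s["time_s"],s["ee_pos"].round(2),"press",round(f,1),s["ee_rot"].round(2)); sys.exit(f>13.8)
E
python3 drive.py '0 0 0.7 0 0 0;0 0 0.7 0 0 0;0 0 0.6 0 0 0;0 0 0 0 0 0' >/dev/null; python3 chk.py && python3 drive.py '0 0 0.5 0 0 0;0 0 0.5 0 0 0;0 0 0 0 0 0'  >/dev/null; python3 chk.py && python3 drive.py '0 0 0.5 0 0 0;0 0 0 0 0 0'  >/dev/null;python3 chk.py && python3 drive.py '0 0 0.5 0 0 0;0 0 0 0 0 0'  >/dev/null;python3 chk.py && python3 drive.py '0 0 0.5 0 0 0;0 0 0 0 0 0'  >/dev/null;python3 chk.py && python3 drive.py '0 0 0.5 0 0 0;0 0 0 0 0 0'  >/dev/null;python3 chk.py && python3 drive.py '0 0 0.5 0 0 0;0 0 0 0 0 0' >/dev/null;python3 chk.py
```

```text
11.45 [545.58 229.78 133.1 ] press 8.8 [ 1.7999e+02 -3.0000e-02  2.5950e+01]
11.45 [545.58 229.78 133.1 ] press 8.8 [ 1.7999e+02 -3.0000e-02  2.5950e+01]
11.45 [545.58 229.78 133.1 ] press 8.8 [ 1.7999e+02 -3.0000e-02  2.5950e+01]
11.45 [545.58 229.78 133.1 ] press 8.8 [ 1.7999e+02 -3.0000e-02  2.5950e+01]
11.45 [545.58 229.78 133.1 ] press 8.8 [ 1.7999e+02 -3.0000e-02  2.5950e+01]
11.45 [545.58 229.78 133.1 ] press 8.8 [ 1.7999e+02 -3.0000e-02  2.5950e+01]
11.45 [545.58 229.78 133.1 ] press 8.8 [ 1.7999e+02 -3.0000e-02  2.5950e+01]False
False
False
False
False
False
False
```

```bash
sed -i 's/sys.exit(f>13.8)/sys.exit(int(f>13.8))/' chk.py
python3 drive.py '0 0 0.5 0 0 0;0 0 0.5 0 0 0;0 0 0 0 0 0'  >/dev/null; python3 chk.py && python3 drive.py '0 0 0.5 0 0 0;0 0 0 0 0 0'  >/dev/null;python3 chk.py && python3 drive.py '0 0 0.5 0 0 0;0 0 0 0 0 0'  >/dev/null;python3 chk.py && python3 drive.py '0 0 0.5 0 0 0;0 0 0 0 0 0'  >/dev/null;python3 chk.py && python3 drive.py '0 0 0.5 0 0 0;0 0 0 0 0 0'  >/dev/null;python3 chk.py && python3 drive.py '0 0 0.5 0 0 0;0 0 0 0 0 0' >/dev/null;python3 chk.py
```

```text
11.75 [545.58 229.77 132.17] press 9.5 [ 1.7999e+02 -4.0000e-02  2.5940e+01]
11.95 [545.59 229.77 131.72] press 9.3 [ 1.7999e+02 -4.0000e-02  2.5940e+01]
12.15 [545.57 229.76 131.24] press 10.2 [ 1.7999e+02 -4.0000e-02  2.5940e+01]
12.35 [545.59 229.78 130.76] press 10.8 [ 1.7999e+02 -4.0000e-02  2.5940e+01]
12.55 [545.6  229.76 130.3 ] press 9.7 [ 1.7999e+02 -4.0000e-02  2.5940e+01]
12.75 [545.61 229.79 129.81] press 9.8 [ 1.7999e+02 -5.0000e-02  2.5940e+01]
```

```bash
python3 chk.py && python3 drive.py '0 0 0.5 0 0 0;0 0 0 0 0 0'  >/dev/null;python3 chk.py && python3 drive.py '0 0 0.5 0 0 0;0 0 0 0 0 0'  >/dev/null;python3 chk.py && python3 drive.py '0 0 0.5 0 0 0;0 0 0 0 0 0'  >/dev/null;python3 chk.py && python3 drive.py '0 0 0.5 0 0 0;0 0 0 0 0 0'  >/dev/null;python3 chk.py && python3 drive.py '0 0 0.5 0 0 0;0 0 0 0 0 0' >/dev/null;python3 chk.py && python3 drive.py '0 0 0.5 0 0 0;0 0 0 0 0 0' >/dev/null;python3 chk.py && python3 drive.py '0 0 0.5 0 0 0;0 0 0 0 0 0' >/dev/null;python3 chk.py && python3 drive.py '0 0 0.5 0 0 0;0 0 0 0 0 0' >/dev/null;python3 chk.py
```

```text
12.75 [545.61 229.79 129.81] press 9.8 [ 1.7999e+02 -5.0000e-02  2.5940e+01]
12.95 [545.62 229.78 129.49] press 11.3 [ 1.7999e+02 -5.0000e-02  2.5940e+01]
13.15 [545.68 229.8  129.46] press 13.0 [ 1.7999e+02 -7.0000e-02  2.5950e+01]
13.35 [545.72 229.87 129.41] press 16.3 [ 1.7999e+02 -9.0000e-02  2.5950e+01]
13.35 [545.72 229.87 129.41] press 16.3 [ 1.7999e+02 -9.0000e-02  2.5950e+01]
13.35 [545.72 229.87 129.41] press 16.3 [ 1.7999e+02 -9.0000e-02  2.5950e+01]
13.35 [545.72 229.87 129.41] press 16.3 [ 1.7999e+02 -9.0000e-02  2.5950e+01]
13.35 [545.72 229.87 129.41] press 16.3 [ 1.7999e+02 -9.0000e-02  2.5950e+01]
13.35 [545.72 229.87 129.41] press 16.3 [ 1.7999e+02 -9.0000e-02  2.5950e+01]
```

That is the stop, at TCP z 129.4, with a stiffness of about 6 N/mm. I'll lean in to about 21 N and hold.

```bash
python3 drive.py '0 0 0.4 0 0 0;0 0 0.4 0 0 0;0 0 0 0 0 0'; python3 chk.py
```

```text
time_s: 13.65
ee_pos: [545.9, 229.9, 129.4]
ee_rot: [180.0, -0.1, 25.9]
force: [-2.2, -0.6, 14.9]
gripper_width: 28.1
gripper_force: 60.0
13.65 [545.87 229.9  129.4 ] press 19.1 [ 1.7998e+02 -1.3000e-01  2.5940e+01]
```

```bash
python3 drive.py '0 0 0 0 0 0;0 0 0 0 0 0;0 0 0 0 0 0;0 0 0 0 0 0'; python3 chk.py
```

```text
time_s: 14.05
ee_pos: [545.8, 229.9, 129.4]
ee_rot: [180.0, -0.1, 25.9]
force: [-2.2, -1.4, 15.8]
gripper_width: 28.0
gripper_force: 60.0
14.05 [545.82 229.91 129.37] press 20.0 [ 1.7998e+02 -1.3000e-01  2.5940e+01]
```

```bash
python3 drive.py '0 0 0 0 0 0;0 0 0 0 0 0;0 0 0 0 0 0;0 0 0 0 0 0;0 0 0 0 0 0;0 0 0 0 0 0'; python3 chk.py
python3 - <<'E'
from h import *
s=env.grab_frame("side");cv2.imwrite("pics/hold_raw.png",s);print(env.state()["torque"])
u0,v0,w,h,k=186,180,60,75,8
c=cv2.resize(s[v0:v0+h,u0:u0+w],(w*k,h*k),interpolation=cv2.INTER_CUBIC)
d=np.full_like(c,0);d[:]=c
a=np.linspace(0,2*np.pi,90)
def draw(im,z,r,col):
    q=[]
    for t in a:
        p=proj("side",(545.5+r*np.cos(t),229.8+r*np.sin(t),z)); q.append(((p[0]+.5-u0)*k,(p[1]+.5-v0)*k))
    cv2.polylines(im,[np.int32(q)],True,col,1)
draw(d,53.4,37.5,(0,0,255));draw(d,61.5,37.5,(0,255,0));draw(d,100,44,(255,0,0))
o=np.hstack([c,d]); cv2.imwrite("pics/hold.png",cv2.resize(o,(800,500)))
E
```

```text
time_s: 14.65
ee_pos: [545.8, 229.9, 129.4]
ee_rot: [180.0, -0.1, 25.9]
force: [-1.9, -1.3, 14.6]
gripper_width: 28.3
gripper_force: 60.0
14.65 [545.82 229.9  129.36] press 18.8 [ 1.7999e+02 -1.3000e-01  2.5940e+01]
[-0.31587744  0.38819191 -0.02616558]
```

View pics/hold.png

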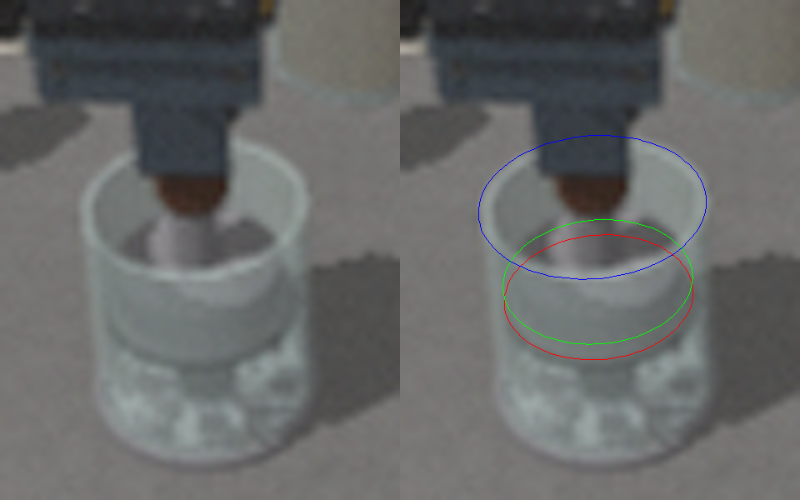

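The plate edge matches the projection for a plate top near z 53 (red), so the tamper has not slipped in the grip. I'll check its lean numerically.

```bash
python3 drive.py '0 0 0 0 0 0;0 0 0 0 0 0;0 0 0 0 0 0' >/dev/null
python3 - <<'E'
from h import *
s=cv2.imread("pics/hold_raw.png")
for r in range(205,221): print(r,s[r,202:228,2].tolist())
for z in(53.4,71.4,85,95,104,115): print(z,np.round(proj("side",(545.7,229.9,z)),1))
E
```

```text
205 [142, 132, 116, 116, 99, 64, 60, 58, 56, 55, 55, 55, 54, 55, 56, 56, 53, 51, 86, 122, 135, 134, 137, 136, 134, 137]
206 [127, 113, 113, 115, 107, 87, 81, 68, 56, 47, 47, 48, 49, 50, 47, 47, 48, 49, 89, 126, 134, 134, 135, 135, 135, 134]
207 [112, 113, 115, 113, 111, 115, 108, 87, 64, 53, 53, 52, 54, 54, 56, 53, 54, 54, 97, 133, 134, 136, 136, 134, 136, 134]
208 [114, 115, 113, 114, 113, 114, 109, 92, 65, 54, 53, 57, 53, 56, 56, 53, 54, 55, 101, 135, 135, 136, 136, 137, 134, 133]
209 [112, 113, 114, 115, 113, 115, 112, 97, 78, 65, 62, 61, 55, 55, 53, 55, 55, 76, 112, 132, 133, 134, 137, 135, 136, 134]
210 [113, 112, 115, 116, 114, 116, 114, 108, 91, 71, 66, 65, 61, 62, 57, 56, 63, 94, 124, 133, 133, 135, 137, 136, 134, 135]
211 [114, 112, 115, 114, 114, 117, 115, 114, 107, 91, 72, 66, 61, 65, 58, 62, 88, 113, 129, 136, 131, 131, 135, 135, 134, 138]
212 [114, 112, 113, 113, 112, 113, 112, 113, 123, 115, 90, 81, 75, 70, 70, 75, 106, 131, 141, 134, 116, 117, 126, 133, 135, 136]
213 [112, 112, 114, 115, 112, 106, 98, 114, 136, 124, 113, 109, 96, 87, 82, 82, 101, 117, 121, 110, 86, 92,
[... 304 characters left out ...]
 137, 129, 116, 109, 103, 96, 87, 81, 80, 83, 89, 88, 88, 88, 86, 89, 97, 124]
217 [120, 108, 98, 91, 90, 89, 114, 135, 137, 129, 117, 108, 102, 98, 87, 81, 80, 84, 89, 89, 88, 91, 92, 106, 121, 130]
218 [128, 125, 113, 97, 91, 87, 106, 127, 134, 127, 114, 106, 104, 96, 88, 83, 81, 85, 96, 108, 112, 119, 125, 135, 131, 122]
219 [123, 132, 135, 125, 115, 108, 105, 122, 134, 133, 122, 110, 103, 99, 86, 85, 100, 111, 129, 144, 149, 151, 149, 132, 123, 116]
220 [121, 119, 129, 137, 138, 131, 137, 142, 146, 146, 140, 127, 125, 124, 121, 127, 141, 148, 146, 149, 146, 132, 120, 122, 120, 112]
53.4 [215.3 223.8]
71.4 [214.9 218.6]
85 [214.6 214.7]
95 [214.4 211.7]
104 [214.3 209. ]
115 [214.  205.6]
```

```bash
python3 drive.py '0 0 -1 0 0 0;0 0 -2 0 0 0;0 0 -5 0 0 0;0 0 -15 0 0 0;0 0 -25 0 0 0;0 0 -30 0 0 0;0 0 -15 0 0 0;0 0 0 0 0 0'; python3 drive.py '0 0 0 0 0 0'
python3 - <<'E'
from h import *
s=env.grab_frame("side");cv2.imwrite("pics/up_raw.png",s);print(env.state()["ee_pos"])
u0,v0,w,h,k=176,150,80,100,6
c=cv2.resize(s[v0:v0+h,u0:u0+w],(w*k,h*k),interpolation=cv2.INTER_CUBIC)
cv2.imwrite("pics/up.png",c)
E
```

```text
time_s: 15.8
ee_pos: [545.9, 230.1, 221.3]
ee_rot: [-180.0, -0.1, 25.9]
force: [-0.3, 0.4, -2.9]
gripper_width: 28.1
gripper_force: 60.0
time_s: 15.9
ee_pos: [544.3, 229.4, 218.4]
ee_rot: [-180.0, 0.2, 25.9]
force: [-0.4, 0.2, -5.1]
gripper_width: 28.1
gripper_force: 60.0
[544.08747379 229.28950036 217.92832079]
```

View pics/up.png

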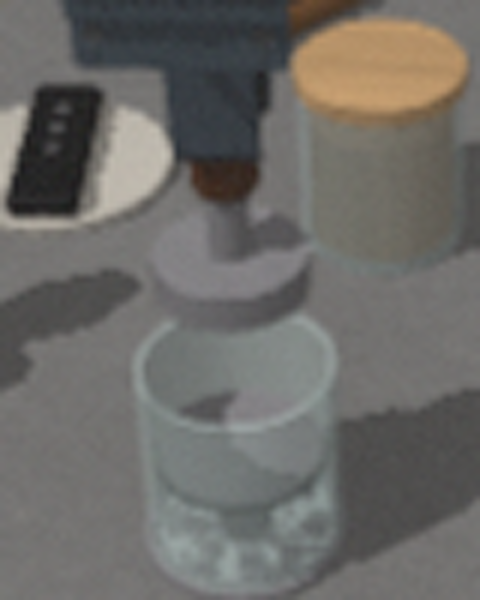

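The tamper is out and looks upright: the handle is centred at x=226, the neck at 225 and the disc at 229 in the crop. The plate sits deep in the canister, with its lower edge near y=508. I'll check tilt from the residuals of the lower edges against level circles.

```bash
cat > tilt.py <<'E'
from h import *
def tilt(img,c,r,name,sgn):
    g=cv2.GaussianBlur(cv2.cvtColor(img,cv2.COLOR_BGR2GRAY),(0,0),.6).astype(float)
    n=np.array(c)-env.camera_model("side")["T"][:3,3]; a0=np.arctan2(-n[1],-n[0])
    xs=[];ds=[]
    for a in np.radians(np.arange(-60,61,6)):
        p=(c[0]+r*np.cos(a0+a),c[1]+r*np.sin(a0+a),c[2]); u,v=proj("side",p)
        vv=v+np.arange(-4,4.01,.2); q=cv2.remap(g.astype(np.float32),np.full((1,len(vv)),u,np.float32),vv[None].astype(np.float32),1)[0]
        d=sgn*np.gradient(q); i=d.argmax(); xs.append(r*np.sin(a)); ds.append(vv[i]-v)
    xs,ds=np.array(xs),np.array(ds); ok=abs(ds-np.median(ds))<1.2
    k=np.polyfit(xs[ok],ds[ok],1); print(name,np.round(ds,1),"mean px",k[1].round(2),"slope px/mm",k[0].round(4),"~rad",(k[0]*2/.82).round(3))
E
python3 - <<'E'
from tilt import *
s=cv2.imread("pics/up_raw.png")
tilt(s,(544.5,229.5,142.5),33,"disc bottom",1)
tilt(s,(544.5,229.5,142.5),33,"disc bottom-",-1)
for sg in(1,-1): tilt(s,(545.3,229.8,47.4),37.5,"plate bottom %d"%sg,sg)
E
```

```text
disc bottom [ 0.4 -0.4 -1.  -1.4  0.  -0.2 -0.6 -0.8 -1.   0.   0.  -0.6 -0.6 -0.2
 -0.6 -0.4 -0.8 -0.2 -0.4  0.2  1. ] mean px -0.43 slope px/mm 0.0034 ~rad 0.008
disc bottom- [ 3.4  2.6  1.  -4.   3.  -3.8 -4.   2.2  2.  -4.   2.  -3.6 -4.  -4.
 -3.6 -3.8 -4.  -4.  -4.   2.2  4. ] mean px -3.9 slope px/mm 0.0002 ~rad 0.001
plate bottom 1 [ 1.   0.2 -0.4 -0.2 -0.4 -0.2 -0.4 -0.8  3.8  4.   4.   3.4  4.   0.
  0.4  0.2 -0.2  0.6  1.2  2.2  1. ] mean px 0.16 slope px/mm 0.0117 ~rad 0.029
plate bottom -1 [-3.  -2.8 -2.4 -2.2 -2.4  0.8 -2.4 -2.8 -1.8 -2.  -1.8 -1.6 -1.2 -2.
  4.   4.  -3.8 -2.4 -2.8 -1.8 -2. ] mean px -2.18 slope px/mm 0.0089 ~rad 0.022
```

Run:
```python
from tilt import *
for f in("hold_raw","up_raw","side0"):
    s=cv2.imread(f"pics/{f}.png")
    for z,r in((47.4,37.5),) if f!="side0" else ((62,37.5),): 
        tilt(s,(545,230,z),r,f,1);tilt(s,(545,230,z),r,f,-1)
    tilt(s,(545,230,100),44,f+" rim outer",-1); tilt(s,(545,230,0),44,f+" base",-1)
```

```text
hold_raw [ 0.   0.2 -0.6 -0.2 -0.8  0.  -0.6 -0.8  4.   4.   4.   4.   3.6  0.2
  0.6  0.  -0.4  0.4  1.2  2.   1. ] mean px 0.05 slope px/mm 0.016 ~rad 0.039
hold_raw [-3.  -2.8 -2.6 -2.2  1.2  2.   1.4 -1.8 -2.  -2.  -2.  -1.6 -1.4 -1.8
  2.6  4.   4.   4.   4.   4.   4. ] mean px -1.81 slope px/mm 0.0208 ~rad 0.051
hold_raw rim outer [-0.6  0.4  0.6 -0.2  0.2 -0.2  0.4  0.2 -0.2  2.8  2.8  0.   0.4 -0.2
  0.6  0.4 -3.8 -3.2  2.8  3.6  0. ] mean px 0.14 slope px/mm 0.0026 ~rad 0.006
hold_raw base [-1.2 -2.2 -2.  -1.8 -1.4 -2.  -1.4 -1.8 -1.8 -2.  -1.8 -1.6 -1.2 -1.8
 -1.  -1.6 -3.6 -2.8 -2.8 -4.  -2.8] mean px -1.87 slope px/mm -0.0086 ~rad -0.021
up_raw [ 1.   0.2 -0.6 -0.2 -0.8  0.  -0.6  0.2  4.   4.   4.   4.   3.6  0.2
  0.6  0.  -0.4  0.4  1.2  2.   1. ] mean px 0.22 slope px/mm 0.0091 ~rad 0.022
up_raw [-3.  -2.8 -2.6 -2.2 -2.8  1.  -2.6 -2.8 -2.  -2.  -2.  -1.6 -1.4 -1.8
 -2.4  4.  -4.  -2.6 -2.8  4.  -3. ] mean px -2.36 slope px/mm 0.0039 ~rad 0.009
up_raw rim outer [-0.6  0.4  0.6 -0.2  0.2 -4.   0.4  0.2 -0.2 -0.2 -0.2  0.   0.4 -0.2
  0.6  0.4 -0.2  0.8  0.8 -0.4  0. ] 
[... 157 characters left out ...]
-2.8] mean px -1.83 slope px/mm -0.0116 ~rad -0.028
side0 [ 0.2 -0.6 -0.4  0.  -0.6  3.2  0.6  1.4  1.2  1.2  1.2  1.6  1.8  1.4
  0.6  1.4  1.   0.8  1.6  1.2  2.2] mean px 1.11 slope px/mm 0.0135 ~rad 0.033
side0 [-2.8 -2.6 -2.4 -3.  -2.6 -2.8 -2.4 -1.6 -1.8 -0.8 -0.8 -0.4 -0.2 -3.6
 -3.4 -2.6 -2.  -1.2 -1.4 -0.8 -1.8] mean px -1.96 slope px/mm 0.0174 ~rad 0.042
side0 rim outer [ 1.4  0.4  0.6 -0.2  0.2 -0.2  0.4  0.2 -0.2 -0.2 -0.2  0.   0.4 -0.2
  0.6  0.4 -0.2  0.8  0.8  0.6  0. ] mean px 0.26 slope px/mm -0.0002 ~rad -0.001
side0 base [-1.2 -1.2 -2.  -1.8 -1.4 -2.  -1.4 -1.8 -1.8 -2.  -1.8 -1.6 -1.2 -1.8
 -1.  -1.6 -3.6 -2.8 -2.8 -4.  -2.8] mean px -1.83 slope px/mm -0.0116 ~rad -0.028
```

Run:
```python
from h import *
s=cv2.imread("pics/up_raw.png")
for r in range(176,194,1): print(r,s[r,202:228,2].tolist())
for z in(142+9*0+50-25,192,200,160): print(z,np.round(proj("side",(544.2,229.3,z)),1))
```

```text
176 [190, 189, 149, 64, 61, 58, 48, 44, 47, 45, 41, 47, 45, 47, 50, 47, 50, 81, 106, 115, 116, 115, 118, 119, 126, 124]
177 [190, 178, 133, 80, 89, 83, 62, 54, 50, 52, 52, 52, 52, 53, 50, 52, 57, 92, 114, 115, 116, 115, 118, 118, 126, 122]
178 [189, 160, 105, 81, 101, 103, 73, 64, 48, 52, 54, 51, 52, 56, 53, 55, 53, 89, 117, 116, 115, 115, 118, 117, 124, 123]
179 [180, 137, 89, 88, 108, 101, 73, 67, 55, 54, 56, 55, 55, 58, 52, 57, 58, 90, 117, 118, 116, 116, 114, 119, 126, 121]
180 [154, 106, 90, 107, 116, 101, 74, 72, 62, 60, 60, 58, 57, 57, 55, 52, 69, 99, 117, 116, 119, 114, 114, 117, 125, 124]
181 [117, 99, 109, 118, 117, 109, 91, 71, 66, 64, 65, 61, 60, 56, 54, 57, 87, 111, 117, 117, 118, 116, 115, 116, 123, 123]
182 [102, 106, 121, 118, 119, 115, 106, 82, 68, 60, 58, 60, 60, 54, 58, 78, 109, 117, 118, 119, 115, 116, 117, 116, 121, 125]
183 [109, 120, 121, 119, 117, 117, 113, 101, 86, 74, 67, 63, 63, 62, 66, 95, 118, 117, 116, 116, 115, 115, 113, 115, 124, 123]
184 [118, 121, 121, 118, 122, 118, 119, 115, 108, 100, 81, 73, 73, 81, 79, 103, 125, 125, 126, 117, 117, 116, 114, 117,
[... 524 characters left out ...]
133, 131, 132, 132, 133, 135, 134, 120, 107, 105, 99, 93, 86, 80, 81, 84, 89, 88, 88, 89, 89, 86, 88, 97, 107]
190 [130, 130, 131, 128, 132, 131, 133, 133, 122, 107, 106, 101, 95, 86, 80, 80, 80, 88, 86, 87, 87, 86, 87, 96, 107, 117]
191 [132, 127, 133, 130, 129, 132, 133, 131, 124, 110, 105, 101, 96, 86, 79, 82, 85, 96, 105, 105, 107, 103, 104, 118, 130, 131]
192 [131, 132, 132, 129, 130, 129, 130, 133, 126, 112, 107, 101, 91, 86, 85, 95, 104, 114, 127, 130, 129, 129, 128, 130, 127, 112]
193 [132, 130, 131, 132, 129, 132, 131, 130, 127, 119, 113, 110, 107, 104, 108, 121, 129, 131, 129, 128, 130, 129, 129, 131, 119, 103]
167 [213.5 189.2]
192 [213.  180.9]
200 [212.8 178.2]
160 [213.7 191.5]
```

In both images the bright patch is the lit disc, and the neck is centred under the handle, so the tamper was upright during the press. I'll carry it back to the dish.

```bash
python3 drive.py '-10 12.4 0 0 0 0;-20 24.8 0 0 0 0;-20 24.8 0 0 0 0;-20 24.8 0 0 0 0;-20 24.8 0 0 0 0;-20 24.8 0 0 0 0;-20 24.8 0 0 0 0;-20 24.8 0 0 0 0' >/dev/null; python3 drive.py '-20 24.8 0 0 0 0;-20 24.8 0 0 0 0;-20 24.8 0 0 0 0;-20 24.8 0 0 0 0;-16.7 21.3 0 0 0 0;-10 12.4 0 0 0 0;0 0 0 0 0 0;0 0 0 0 0 0'; python3 drive.py '0 0 0 0 0 0;0 0 0 0 0 0'
```

```text
time_s: 17.55
ee_pos: [453.0, -169.3, 219.4]
ee_rot: [-179.9, 0.1, 25.9]
force: [0.1, 0.2, -4.6]
gripper_width: 27.8
gripper_force: 60.0
time_s: 17.75
ee_pos: [454.0, -168.6, 220.0]
ee_rot: [-180.0, 0.0, 26.0]
force: [-0.2, 0.3, -3.5]
gripper_width: 27.8
gripper_force: 60.0
```

```bash
python3 drive.py '0 0 20 0 0 0;0 0 30 0 0 0;0 0 30 0 0 0;0 0 25 0 0 0;0 0 15 0 0 0;0 0 10 0 0 0;0 0 0 0 0 0;0 0 0 0 0 0'; python3 drive.py '0 0 2 0 0 0;0 0 0 0 0 0' >/dev/null; python3 chk.py;  python3 - <<'E'
from h import *
s=env.grab_frame("side")
u0,v0,w,h,k=273,140,60,60,10
c=cv2.resize(s[v0:v0+h,u0:u0+w],(w*k,h*k),interpolation=cv2.INTER_CUBIC)
cv2.imwrite("pics/place.png",c)
E
```

```text
time_s: 18.55
ee_pos: [454.7, -169.3, 90.7]
ee_rot: [179.9, -0.0, 26.0]
force: [0.4, -0.3, -3.6]
gripper_width: 28.3
gripper_force: 60.0
18.75 [ 454.47 -169.47   88.78] press -1.2 [ 1.7994e+02 -5.0000e-02  2.5950e+01]
```

View pics/place.png

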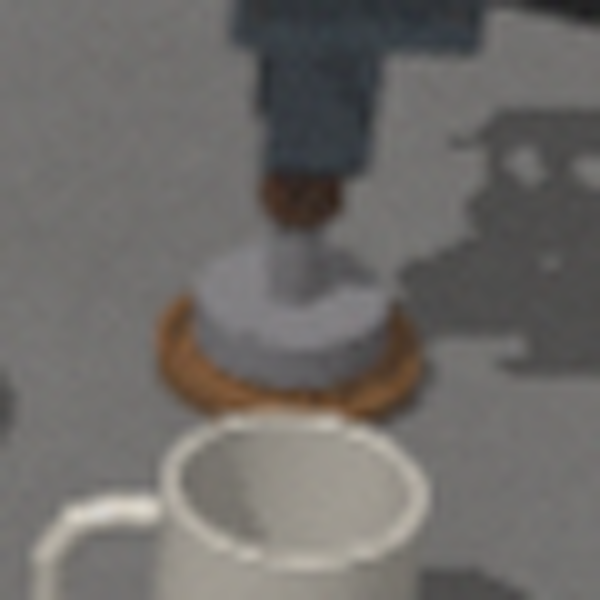

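The disc is centred over the dish (292 against 291 px). I'll lower it the rest of the way.

```bash
python3 drive.py '0 0 2 0 0 0;0 0 2 0 0 0;0 0 2 0 0 0;0 0 1 0 0 0;0 0 0 0 0 0' >/dev/null; python3 chk.py && python3 drive.py '0 0 0.5 0 0 0;0 0 0.5 0 0 0;0 0 0 0 0 0'>/dev/null; python3 chk.py && python3 drive.py '0 0 0.5 0 0 0;0 0 0 0 0 0'>/dev/null; python3 chk.py
```

```text
19.3 [ 453.88 -169.31   80.89] press 1.0 [-1.7998e+02  2.0000e-02  2.5940e+01]
19.6 [ 454.03 -169.34   80.1 ] press 0.3 [1.800e+02 1.000e-02 2.595e+01]
19.8 [ 454.16 -169.42   79.9 ] press 2.7 [ 1.7998e+02 -1.0000e-02  2.5940e+01]
```

Floor contact is light, at the original height. I'll release and retreat.

```bash
python3 drive.py '0 0 0 0 0 0;0 0 0 0 0 0;0 0 0 0 0 0;0 0 0 0 0 0;0 0 0 0 0 0;0 0 0 0 0 0;0 0 0 0 0 0;0 0 0 0 0 0' 91 20 && python3 drive.py '0 0 0 0 0 0;0 0 0 0 0 0;0 0 0 0 0 0;0 0 0 0 0 0'
```

```text
time_s: 20.6
ee_pos: [454.0, -169.4, 79.6]
ee_rot: [180.0, 0.0, 25.9]
force: [-0.0, 0.3, 0.3]
gripper_width: 89.0
gripper_force: 0.0
time_s: 21.0
ee_pos: [454.1, -169.4, 79.7]
ee_rot: [180.0, 0.0, 25.9]
force: [0.5, -0.4, 0.1]
gripper_width: 91.1
gripper_force: 0.0
```

```bash
python3 drive.py '0 0 -10 0 0 0;0 0 -25 0 0 0;0 0 -30 0 0 0;0 0 -35 0 0 0;0 0 -35 0 0 0;-20 14 0 0 0 0;-40 28 0 0 0 0;-40 28 0 0 0 0' >/dev/null; python3 drive.py '-40 28 0 0 0 0;-40 28 0 0 0 0;-40 28 0 0 0 0;-40 28 0 0 0 0;-20 14 0 0 0 0;0 0 0 0 0 0;0 0 0 0 0 0'
python3 - <<'E'
from h import *
t=env.grab_frame("top");s=env.grab_frame("side");t0=cv2.imread("pics/top0.png")
h=cv2.cvtColor(t,cv2.COLOR_BGR2HSV)
def ell(m,o):
    z=np.zeros_like(m);z[211:262,283:349]=m[211:262,283:349]
    c=max(cv2.findContours(z,0,1)[0],key=cv2.contourArea);return cv2.fitEllipse(c)
e=ell(((h[...,1]>110)&(h[...,2]>60)).astype(np.uint8),0); print("dish",e[0],onz("top",*e[0],9).round(1))
e=ell(((h[...,1]<40)&(h[...,2]>140)).astype(np.uint8),0)
m=((h[...,1]>110)&(h[...,2]<125)).astype(np.uint8);
cv2.imwrite("pics/fin_top.png",t)
# change outside the arm, bystanders
d=cv2.absdiff(t,t0).max(2)>60
for n,(u,v) in dict(full=(269,177),mug=(257,249),salt=(206,122),pep=(182,118),mud=(326,142),remote=(263,126),spoon=(135,257)).items(): print(n,int(d[v-15:v+15,u-15:u+15].sum()))
a=cv2.resize(t[206:266,286:346],(400,400),interpolation=cv2.INTER_CUBIC);b=cv2.resize(s[130:190,273:333],(400,400),interpolation=cv2.INTER_CUBIC)
cv2.imwrite("pics/fin.png",np.hstack([a,b]))
E
```

```text
time_s: 22.5
ee_pos: [287.9, -467.9, 215.0]
ee_rot: [-180.0, -0.0, 25.9]
force: [-0.9, -0.3, 0.8]
gripper_width: 90.9
gripper_force: 0.0
dish (315.6243591308594, 235.92250061035156) [ 454.2 -170.2    9. ]
full 0
mug 0
salt 0
pep 0
mud 0
remote 0
spoon 0
```

View pics/fin.png

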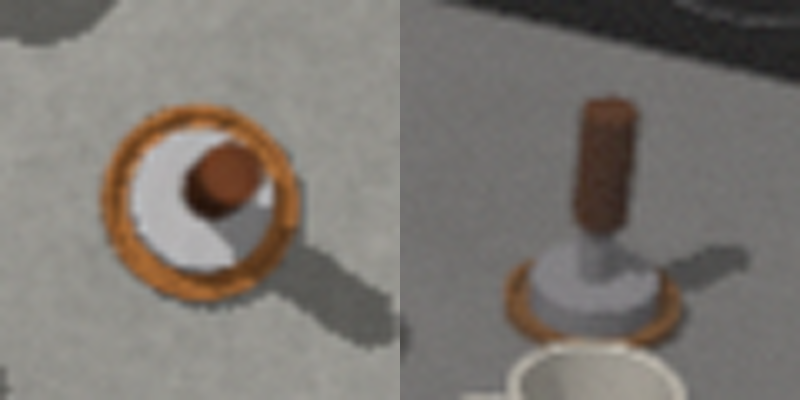

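The tamper stands upright and centred in its dish (top view disc about (202,200), dish centre about (201,203)), and no bystander has moved. I'll hand the job in.

```bash
python3 -c "
from workcell import env
print(env.job_done())"
```

```text
the job is handed in; nothing more can be done
None
```

I pressed the plate down to its stop, held it at about 20 N (measured) for over a second, stood the tamper back upright in its dish, and handed the job in; no verdict came back, and the plate's levelness could only be read from the images to about 0.03 rad.

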